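# Show a colleague the kit

## Robot

A 6-joint arm with a two-finger parallel gripper is mounted at the origin on a cart in front of the work surface, level with it; the furniture and walls round the work are solid. World frame = base frame: x ahead of the robot, y to its left, z up, the work surface at z = 0. Lengths are in mm, angles in rad, forces in N, time in s.
With the tool pointing down it reaches from about 300 to 1000 mm from the base axis. Payload 5.1 kg.
Tool frame: the origin (TCP) lies midway between the tips of the shut fingers; the grasp point (between the pads) lies r.grasp_offset behind it (r.grasp_offset is the distance from the TCP to the grasp point, in mm); z points along the fingers, y is the line along which they close (so a half turn about z gives the same grasp; the last joint's range is limited). The gripper opens to 95 mm and grips with 3 to 60 N. Pads are 20 mm wide; open, the fingers measure 119 mm over their backs; the gripper's body (75 mm by 180 mm) begins 59 mm behind the grasp point.
Start: joints at [1.144, 0.124, 1.65, -0, 1.367, -0.083], TCP at [219.114, 611.943, 214.656] pointing down, gripper open.
Joint ranges: [-2.61, 2.61], [-1.02, 2.33], [0.03, 2.71], [-1.35, 4.49], [0.32, 2.68], [-2.91, 2.91]. Speed limits (rad/s): [2.57, 2.57, 3.14, 3.14, 3.14, 3.14].

## Interface

Orientations are given as a rotation vector (axis times angle).
In Python, from station import r, snapshot, models gives the robot as it stands.
- The arm moves only by the shell command python3 -m creep 'ROWS' [OPENING] [FORCE]. ROWS is a JSON object of lists of equal length, an entry for each row: "offset": the shift along the tool's x, y, z scaled (see below), a list of three; "turn": the turn about the tool's z scaled (see below). A call has 1 to 12 rows; each row shifts and turns the commanded pose from where the row before left it, along the tool's axes as they then stand; what a row does not reach is not made up. The controller multiplies each number of a shift by 40 mm and each number of a turn by 5 degrees. A row lasts 1/8 s, in which the tool goes at most 62.5 mm and 10.7 degrees, less where a joint would pass 70% of its speed; a pose out of reach is approached as far as the arm can. A call with a number of a shift or a turn outside -1 to 1 is refused whole. A call with a gripper value outside its range is refused whole. OPENING is the opening, from 0 (shut) to 1 (fully open), set as the call begins (- or left out, the last holds). The fingers move at their own pace and stop on an object; FORCE is the grip in N (left out, the last holds). Time passes only in rows, so rows that do not move let the fingers close. It gives the time, the measured TCP pose, the force, the opening and the grip force at its end, in the units of the state.
- r.get_obs(): the state, without advancing time (a new reading comes with each control period).
- snapshot(name): name is "side" or "top" or "wrist"; returns a dict with "color" (480x640x3 uint8, red, green, blue), "z_map" (480x640 float32, mm along the optical axis (not along the pixel's ray), 0 where there is no reading), "mtx" (3x3 intrinsics, pixels), "rvec" (rotation vector, rad) and "tvec" (3), from world to camera coordinates, as OpenCV has them. Camera axes: x right, y down, z forward; pixel columns grow to the right and rows downward; lengths in mm; the calibration is good to about 2 mm. The wrist camera is an equidistant fisheye: a pixel r from the principal point sees the ray r / f radians off the axis. A picture is of the moment at which its call begins.
- r.hand_in(): hands the job in; it is judged then, once.
Trained networks look in the newest picture that a camera, given by its name, has taken for a name from the list of things; names that differ only in an ending like _2 or _b are one class to them, and where a whole thing is asked for, a point or a joint stands for the part that bears it (a point fixed in the world has none). Each returns a list of dicts, best first, with "p" (0 to 1); they miss things now and then, are a little off and sometimes report something else, mostly with a low value. They report only what shows in the picture. A call takes as long as a camera call.
- models.boxes_of(camera, thing): "xy" ([column, row] in pixels, amid what is visible of it).
The state is a dict: "clock": time; "joint_pos": joint angles; "joint_vel": joint speeds; "joint_torque": joint torques, N m; "tcp_pos": TCP position; "ee_rot": TCP orientation; "wrist_force": force on the tool from outside, world axes, zero at the start; "wrist_torque": the same for the moment, N m; "width": opening from 0.0 (shut) to 1.0 (fully open); "gripper_force": force on a finger pad.
Only numpy, scipy, OpenCV 4.12 (cv2) and the standard library are available. Lean on these libraries where they do the work, as an engineer would, in place of code of your own. Each camera call takes 0.05 s, during which the arm holds its last target. There are 200 camera calls.

## Task

Show a colleague what to pack next, only by pointing: bring the fingertips, pointing down, two to three centimetres above the middle of the flanged part in the tray and stay there for two seconds, then do the same above the stepped pin and last just above the rim of the small sloping-sided parts bin, over its middle, and finish there, still pointing. Touch and move nothing at all, and rise well clear between one and the next so that you point closely at nothing else.

Things in the scene. Friction and masses are not known exactly. Their poses are not given: they have to be found in the camera images.
- flange: the flanged part: a turned grey metal part, a flat round disc 58 mm across carrying a narrower round hub with a hole in it, 30 mm high in all, disc down. The widest part in the tray. Its origin is the centre of its underside, z axis up, whatever its yaw. It is free to move and must not be touched.
- pin: the stepped pin: a slim round grey metal shaft 21 mm across standing on end, 73 mm high, its upper end turned down to a smaller diameter. The tallest part in the tray. Its origin is the centre of its underside, z axis up, whatever its yaw. It is free to move and must not be touched.
- bin: the small empty open parts bin with sloping sides and a rim, 147 x 107 mm (long along its x) and 52 mm high; it stands on the desk to the left of the tray, either nearer or farther than the square-cornered box. Its origin is the centre of its underside, z axis up, whatever its yaw. It is free to move and must not be touched.
- tray: the low flat tray, 215 mm (its x) by 315 mm (its y), rim 22 mm high, floor 2 mm thick, fixed, on the desk. Six parts stand upright on its floor in two rows of three, 95 mm or so between centres; which part stands in which place changes. Origin at the centre of its underside, z up.
- knob: bystander in the tray: round solid metal knob on a narrower foot, 36 mm across, 22 mm high. Its origin is the centre of its underside, z axis up, whatever its yaw. It is free to move and must not be touched.
- bushing: bystander in the tray: plain thick-walled bushing with a straight bore, 34 mm across, 26 mm high. Its origin is the centre of its underside, z axis up, whatever its yaw. It is free to move and must not be touched.
- standoff: bystander in the tray: six-sided stand-off 19 mm across with a thin stud on top, 52 mm high in all (not the round pin). Its origin is the centre of its underside, z axis up, whatever its yaw. It is free to move and must not be touched.
- collar: bystander in the tray: small ring-shaped collar, 23 mm across, 12 mm high. Its origin is the centre of its underside, z axis up, whatever its yaw. It is free to move and must not be touched.
- box: bystander on the desk: square-cornered open card box with upright walls, 60 x 93 mm and 62 mm high, at the other of the two places left of the tray. Its origin is the centre of its underside, z axis up, whatever its yaw. It is free to move and must not be touched.

How it is judged:
By the outcome, as a careful person would: the job done as asked, in the order asked, and still so for the second after the job is handed in, with the robot touching nothing.
It also fails if it takes over 48 s, if anything falls off the work surface, if the arm or the gripper's body presses on something with over 40 N, if the wrist force passes 120 N, or if a joint passes its speed limit or range.

## Working session

There is one attempt and no reset: what is moved stays moved. The work goes in short steps, Python scripts to look and compute and a shell command to move; the robot and the scene stay as the last step left them, time stands still between calls to the robot, and variables do not carry over. Pictures are saved under pics/ and viewed, at most 10 in all, crops included, and the job is handed in when it is done.

```bash
mkdir -p pics; cat > h.py <<'E'
import numpy as np,cv2
from station import r,snapshot,models
def world(s,u,v,z=None):
    R=cv2.Rodrigues(np.array(s["rvec"],float))[0];t=np.array(s["tvec"],float).ravel();K=np.array(s["mtx"])
    ray=np.linalg.inv(K)@[u,v,1.0]
    c=-R.T@t;d=R.T@ray
    if z is not None: return c+d*(z-c[2])/d[2]
    return c+d*s["z_map"][int(round(v)),int(round(u))]
E
python3 - <<'E'
from h import *
H=dict(flange=30,pin=73,bin=52,knob=22,bushing=26,standoff=52,collar=12,box=62,tray=2)
for n in("top","side"):
    s=snapshot(n);cv2.imwrite(f"pics/{n}0.png",s["color"][:,:,::-1])
    for k in H:
        for b in models.boxes_of(n,k)[:2]:
            print(n,k,round(b["p"],2),np.round(b["xy"]),world(s,*b["xy"]).round(),world(s,*b["xy"],z=H[k]/2).round())
o=r.get_obs();print(o["clock"],o["tcp_pos"],cv2.Rodrigues(np.array(o["ee_rot"]))[0].round(3),r.grasp_offset,o["width"])
E
```

```text
top flange 0.69 [424. 272.] [ 455. -174.   34.] [ 455. -177.   15.]
top pin 0.69 [473. 275.] [ 448. -271.   52.] [ 449. -275.   36.]
top bin 0.72 [206. 277.] [448. 285.   5.] [447. 280.  26.]
top knob 0.71 [381. 271.] [457. -88.  23.] [458. -89.  11.]
top bushing 0.51 [378. 218.] [571. -83.  18.] [571. -84.  13.]
top standoff 0.59 [469. 220.] [ 561. -267.   45.] [ 563. -272.   26.]
top collar 0.65 [433. 247.] [ 509. -199.    5.] [ 509. -198.    6.]
top collar 0.63 [426. 227.] [ 553. -187.    2.] [ 552. -187.    6.]
top box 0.64 [194. 200.] [616. 315.   7.] [612. 308.  31.]
top tray 0.98 [432. 247.] [ 509. -198.    5.] [ 509. -199.    1.]
side flange 0.68 [298. 334.] [ 452. -200.   22.] [ 454. -192.   15.]
side pin 0.87 [302. 364.] [ 445. -288.   52.] [ 447. -273.   36.]
side bin 0.82 [262. 193.] [447. 315.  11.] [445. 283.  26.]
side knob 0.93 [289. 294.] [ 452. -106.   23.] [454. -90.  11.]
side bushing 0.83 [349. 284.] [ 552. -104.   27.] [558. -85.  13.]
side standoff 0.94 [386. 360.] [ 555. -283.   32.] [ 558. -277.   26.]
side standoff 0.66 [301. 365.] [ 444. -287.   48.] [ 447. -265.   26.]
side collar 0.79 [361. 328.] [ 547. -195.   12.] [ 550. -188.    6.]
side box 0.64 [329. 186.] [597. 261.  41.] [602. 284.  31.]
side tray 0.61 [335. 355.] [ 500. -229.    1.] [ 500. -229.    1.]
1.0 [219.1178762  611.93329663 214.67889207] [[-0.941  0.337 -0.   ]
 [ 0.337  0.941 -0.   ]
 [ 0.    -0.    -1.   ]] 18.8 1.0025009796885231
```

View pics/top0.png

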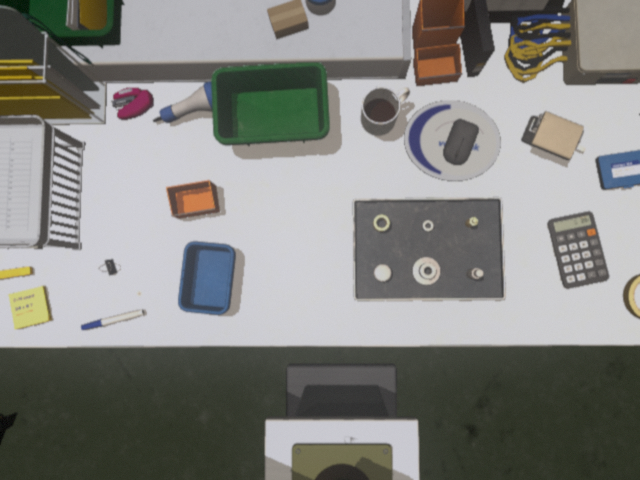

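View pics/side0.png

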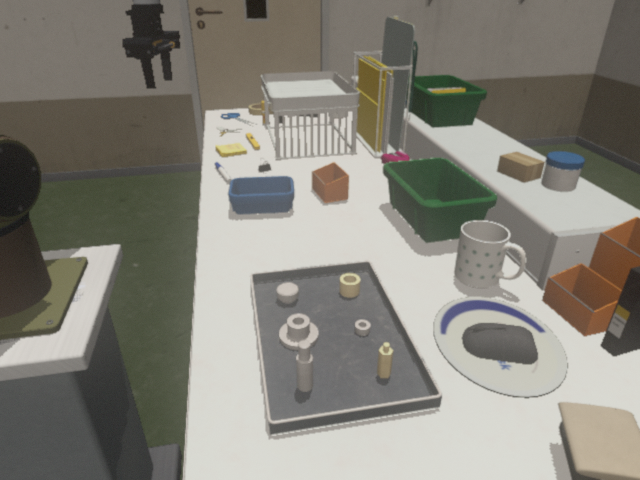

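The top view shows the tray with flange at (427,271), pin at (477,273), knob (382,272) and bushing (381,222). The blue sloping-sided bin is at (207,277) and the orange square-cornered box at (193,199). The side view agrees: flange (298,330), pin (304,368), blue bin (262,195). Next I refine the centres from depth.

```bash
cat > ref.py <<'E'
from h import *
E={"flange":(455,-177,6,45),"pin":(447,-273,12,30),"bin":(446,282,40,95)}
for n in("top","side"):
    s=snapshot(n);R=cv2.Rodrigues(np.array(s["rvec"],float))[0];t=np.array(s["tvec"],float).ravel()
    v,u=np.mgrid[:480,:640];z=s["z_map"];P=np.stack([u,v,0*u+1],-1).reshape(-1,3)@np.linalg.inv(s["mtx"]).T*z.reshape(-1,1)
    W=(P-t)@R;W=W[z.ravel()>0]
    for k,(x,y,zm,rad) in E.items():
        m=(np.hypot(W[:,0]-x,W[:,1]-y)<rad)&(W[:,2]>zm)&(W[:,2]<90);Q=W[m]
        if len(Q)<3: print(n,k,len(Q));continue
        rc=cv2.minAreaRect(Q[:,:2].astype(np.float32))
        print(n,k,len(Q),Q.min(0).round(),Q.max(0).round(),"mid",((Q.min(0)+Q.max(0))/2).round(),np.round(rc[0]),np.round(rc[1]),round(rc[2]), "top",Q[Q[:,2]>np.percentile(Q[:,2],80)].mean(0).round())
E
python3 ref.py
```

```text
top flange 605 [ 412. -219.    6.] [ 498. -133.   39.] mid [ 455. -176.   22.] [ 456. -178.] [85. 82.] 29 top [ 460. -183.   33.]
top pin 138 [ 442. -285.   12.] [ 463. -267.   79.] mid [ 452. -276.   46.] [ 453. -276.] [20. 18.] 15 top [ 453. -277.   76.]
top bin 1089 [372. 217.  40.] [522. 332.  58.] mid [447. 274.  49.] [448. 275.] [107. 147.] 84 top [449. 273.  55.]
side flange 927 [ 426. -212.    6.] [ 483. -158.   33.] mid [ 455. -185.   20.] [ 454. -187.] [52. 56.] 81 top [ 454. -184.   31.]
side pin 666 [ 438. -289.   12.] [ 459. -271.   76.] mid [ 448. -280.   44.] [ 448. -280.] [21. 18.] 3 top [ 448. -280.   72.]
side bin 777 [367. 214.  40.] [516. 328.  53.] mid [442. 271.  46.] [442. 272.] [109. 146.] 85 top [439. 265.  51.]
```

```bash
python3 -m creep '{"offset":[[-0.82,-0.59,-0.09],[-0.82,-0.59,-0.09],[-0.82,-0.59,-0.09],[-0.82,-0.59,-0.09],[-0.82,-0.59,-0.09],[-0.82,-0.59,-0.09],[-0.82,-0.59,-0.09],[-0.82,-0.59,-0.09],[-0.82,-0.59,-0.09],[-0.82,-0.59,-0.09]],"turn":[0,0,0,0,0,0,0,0,0,0]}' 0
cat > d.py <<'E'
import sys;from h import *
T=np.array([float(a) for a in sys.argv[1:4]]);o=r.get_obs();R=cv2.Rodrigues(np.array(o["ee_rot"]))[0]
p=np.array(o["tcp_pos"]);print(round(o["clock"],2),p.round(1),"w",round(o["width"],2),"units",(R.T@(T-p)/40).round(2),"F",np.round(o["wrist_force"],1))
E
python3 d.py 457 -183 150
```

```text
clock: 2.35
tcp_pos: [449.0, 278.1, 251.0]
ee_rot: [0.537, 3.095, 0.001]
wrist_force: [0.2, -0.5, -0.3]
width: 0.022
gripper_force: 0.0
2.35 [449.  278.1 251. ] w 0.02 units [ -4.07 -10.79   2.52] F [ 0.2 -0.5 -0.3]
```

```bash
python3 -m creep '{"offset":[[-0.34,-0.9,0],[-0.34,-0.9,0],[-0.34,-0.9,0],[-0.34,-0.9,0],[-0.34,-0.9,0],[-0.34,-0.9,0],[-0.34,-0.9,0],[-0.34,-0.9,0],[-0.34,-0.9,0],[-0.34,-0.9,0],[-0.34,-0.9,0],[-0.34,-0.9,0],[0,0,0]],"turn":[0,0,0,0,0,0,0,0,0,0,0,0,0]}' || true
python3 d.py 457 -183 57
```

```text
2.35 [449.  278.1 251. ] w 0.02 units [ -4.07 -10.79   4.85] F [ 0.2 -0.5 -0.3]$: bad value
```

```bash
python3 -m creep '{"offset":[[-0.34,-0.9,0],[-0.34,-0.9,0],[-0.34,-0.9,0],[-0.34,-0.9,0],[-0.34,-0.9,0],[-0.34,-0.9,0],[-0.34,-0.9,0],[-0.34,-0.9,0],[-0.34,-0.9,0],[-0.34,-0.9,0],[-0.34,-0.9,0],[-0.34,-0.9,0]],"turn":[0,0,0,0,0,0,0,0,0,0,0,0]}'
python3 -m creep '{"offset":[[0,0,0],[0,0,0],[0,0,0]],"turn":[0,0,0]}'
python3 d.py 457 -183 57
python3 - <<'E'
from h import *
s=snapshot("wrist");cv2.imwrite("pics/w0.png",s["color"][:,:,::-1])
K=np.array(s["mtx"]);R=cv2.Rodrigues(np.array(s["rvec"],float))[0];t=np.array(s["tvec"],float).ravel()
v,u=np.mgrid[:480,:640].astype(float);a=(u-K[0,2])/K[0,0];b=(v-K[1,2])/K[1,1];th=np.hypot(a,b)+1e-9
z=s["z_map"];k=np.tan(th)/th;P=np.stack([a*k*z,b*k*z,z],-1).reshape(-1,3)
W=((P-t)@R).reshape(480,640,3)
ok=(z>0)&(th<1.4)
for n,x,y,lo,hi,rad in(("flange hub",457,-183,20,40,40),("flange disc",457,-183,6,40,34),("pin",450,-278,25,85,30)):
    m=ok&(np.hypot(W[...,0]-x,W[...,1]-y)<rad)&(W[...,2]>lo)&(W[...,2]<hi);Q=W[m]
    if len(Q)>3: print(n,len(Q),Q.min(0).round(),Q.max(0).round(),((Q.min(0)+Q.max(0))/2).round(1))
for n in("flange","pin"):
    for q in models.boxes_of("wrist",n)[:2]:
        c=np.round(q["xy"]).astype(int);print(n,round(q["p"],2),c,W[c[1],c[0]].round())
E
```

```text
clock: 3.85
tcp_pos: [456.3, -183.9, 250.9]
ee_rot: [0.538, 3.095, -0.0]
wrist_force: [-0.1, 0.2, 0.5]
width: 0.007
gripper_force: 0.0
clock: 4.22
tcp_pos: [456.5, -181.6, 250.7]
ee_rot: [0.535, 3.095, 0.0]
wrist_force: [0.2, -0.3, -0.6]
width: 0.008
gripper_force: 0.0
4.22 [ 456.5 -181.6  250.7] w 0.01 units [-0.02 -0.03  4.84] F [ 0.2 -0.3 -0.6]
flange hub 612 [ 440. -197.   20.] [ 473. -164.   33.] [ 456.3 -180.9   26.7]
flange disc 1919 [ 427. -210.    6.] [ 485. -151.   33.] [ 456.2 -180.8   19.7]
pin 505 [ 439. -285.   25.] [ 460. -265.   76.] [ 449.2 -274.8   50.5]
flange 0.83 [325 208] [ 458. -181.    1.]
pin 0.57 [242 235] [ 446. -269.   51.]
```

View pics/w0.png

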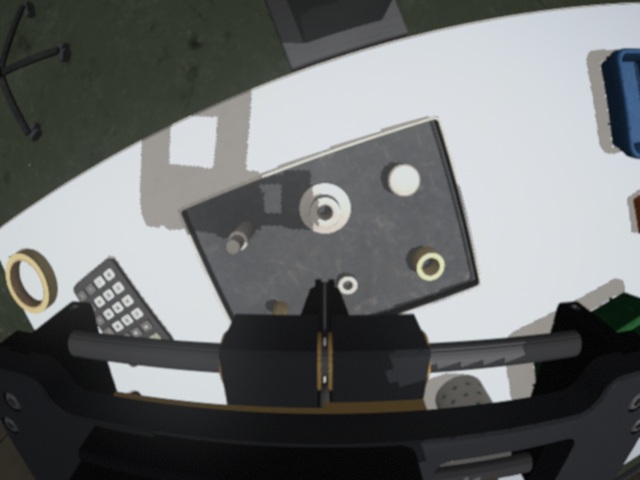

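The wrist view shows the flange at (325,208), with the shut fingertips directly over it according to depth, and the pin at (238,238). Now descending on the flange.

```bash
python3 -m creep '{"offset":[[0,0,0.8],[0,0,0.8],[0,0,0.8],[0,0,0.8],[0,0,0.8],[0,0,0.5],[0,0,0.33],[0,0,0],[0,0,0],[0,0,0],[0,0,0],[0,0,0]],"turn":[0,0,0,0,0,0,0,0,0,0,0,0]}'
python3 d.py 456.5 -181 57
```

```text
clock: 5.88
tcp_pos: [456.6, -182.7, 57.8]
ee_rot: [0.537, 3.095, -0.0]
wrist_force: [0.5, -0.8, 0.0]
width: 0.004
gripper_force: 0.0
5.88 [ 456.6 -182.7   57.8] w 0.0 units [0.02 0.04 0.02] F [ 0.5 -0.8  0. ]
```

```bash
python3 -m creep '{"offset":[[0,0,0],[0,0,0],[0,0,0],[0,0,0],[0,0,0],[0,0,0],[0,0,0],[0,0,0],[0,0,0],[0,0,0],[0,0,0],[0,0,0]],"turn":[0,0,0,0,0,0,0,0,0,0,0,0]}'
python3 -m creep '{"offset":[[0,0,0],[0,0,0],[0,0,0],[0,0,0],[0,0,0],[0,0,0],[0,0,0],[0,0,0]],"turn":[0,0,0,0,0,0,0,0]}'
python3 d.py 449.5 -276 200
```

```text
clock: 7.38
tcp_pos: [456.4, -182.5, 57.5]
ee_rot: [-0.537, -3.095, 0.0]
wrist_force: [-0.2, -0.7, 0.2]
width: 0.01
gripper_force: 0.0
clock: 8.38
tcp_pos: [456.4, -182.5, 57.5]
ee_rot: [-0.537, -3.095, 0.0]
wrist_force: [-0.5, 0.2, -0.3]
width: 0.006
gripper_force: 0.0
8.38 [ 456.4 -182.5   57.5] w 0.01 units [-0.62 -2.26 -3.56] F [-0.5  0.2 -0.3]
```

```bash
python3 -m creep '{"offset":[[0,0,-0.9],[0,0,-0.9],[0,0,-0.9],[0,0,-0.9],[0,0,-0.9],[-0.21,-0.75,0],[-0.21,-0.75,0],[-0.2,-0.75,0],[0,0,0],[0,0,0]],"turn":[0,0,0,0,0,0,0,0,0,0]}'
python3 - <<'E'
from h import *
s=snapshot("wrist")
K=np.array(s["mtx"]);R=cv2.Rodrigues(np.array(s["rvec"],float))[0];t=np.array(s["tvec"],float).ravel()
v,u=np.mgrid[:480,:640].astype(float);a=(u-K[0,2])/K[0,0];b=(v-K[1,2])/K[1,1];th=np.hypot(a,b)+1e-9
z=s["z_map"];k=np.tan(th)/th;W=((np.stack([a*k*z,b*k*z,z],-1).reshape(-1,3)-t)@R).reshape(480,640,3)
for lo in(25,60):
    Q=W[(z>0)&(th<1.4)&(np.hypot(W[...,0]-449,W[...,1]+276)<25)&(W[...,2]>lo)&(W[...,2]<85)]
    print(len(Q),Q.min(0).round(),Q.max(0).round(),((Q.min(0)+Q.max(0))/2).round(1))
E
python3 d.py 449.5 -276 100
```

```text
clock: 9.62
tcp_pos: [449.3, -275.2, 237.3]
ee_rot: [-0.538, -3.095, -0.001]
wrist_force: [0.4, -0.2, -0.5]
width: 0.005
gripper_force: 0.0
473 [ 438. -286.   25.] [ 458. -265.   76.] [ 448.2 -275.8   50.6]
237 [ 442. -283.   60.] [ 457. -268.   76.] [ 449.1 -275.6   68.2]
9.68 [ 449.4 -274.9  237.3] w 0.01 units [-0.01 -0.03  3.43] F [0.1 1.2 0. ]
```

```bash
python3 -m creep '{"offset":[[0,-0.02,0.8],[0,0,0.8],[0,0,0.8],[0,0,0.5],[0,0,0.3],[0,0,0.2],[0,0,0],[0,0,0],[0,0,0],[0,0,0],[0,0,0],[0,0,0]],"turn":[0,0,0,0,0,0,0,0,0,0,0,0]}'
python3 d.py 449.5 -276 100
```

```text
clock: 11.18
tcp_pos: [449.2, -276.4, 101.5]
ee_rot: [0.537, 3.095, -0.0]
wrist_force: [0.2, 0.2, -0.9]
width: 0.008
gripper_force: 0.0
11.18 [ 449.2 -276.4  101.5] w 0.01 units [-0.    0.01  0.04] F [ 0.2  0.2 -0.9]
```

```bash
python3 -m creep '{"offset":[[0,0,0],[0,0,0],[0,0,0],[0,0,0],[0,0,0],[0,0,0],[0,0,0],[0,0,0],[0,0,0],[0,0,0],[0,0,0],[0,0,0]],"turn":[0,0,0,0,0,0,0,0,0,0,0,0]}'
python3 -m creep '{"offset":[[0,0,0],[0,0,0],[0,0,0],[0,0,0],[0,0,0],[0,0,0],[0,0,0],[0,0,0]],"turn":[0,0,0,0,0,0,0,0]}'
python3 d.py 445 273 260
```

```text
clock: 12.68
tcp_pos: [449.1, -276.4, 101.4]
ee_rot: [-0.537, -3.095, -0.0]
wrist_force: [0.0, -0.2, 0.2]
width: 0.003
gripper_force: 0.0
clock: 13.68
tcp_pos: [449.1, -276.4, 101.5]
ee_rot: [0.537, 3.095, 0.0]
wrist_force: [-0.5, 0.5, -0.9]
width: 0.006
gripper_force: 0.0
13.68 [ 449.1 -276.4  101.5] w 0.01 units [ 4.73 12.9  -3.96] F [-0.5  0.5 -0.9]
```

```bash
python3 -m creep '{"offset":[[0,0,-1],[0,0,-1],[0,0,-1],[0,0,-1],[0.315,0.86,0],[0.315,0.86,0],[0.315,0.86,0],[0.315,0.86,0],[0.315,0.86,0],[0.315,0.86,0],[0.315,0.86,0],[0.315,0.86,0]],"turn":[0,0,0,0,0,0,0,0,0,0,0,0]}'
python3 -m creep '{"offset":[[0.315,0.86,0],[0.315,0.86,0],[0.315,0.86,0],[0.315,0.86,0],[0.315,0.86,0],[0.315,0.86,0],[0.315,0.86,0],[0,0,0],[0,0,0]],"turn":[0,0,0,0,0,0,0,0,0]}'
python3 - <<'E'
from h import *
s=snapshot("wrist");cv2.imwrite("pics/w2.png",s["color"][:,:,::-1])
K=np.array(s["mtx"]);R=cv2.Rodrigues(np.array(s["rvec"],float))[0];t=np.array(s["tvec"],float).ravel()
v,u=np.mgrid[:480,:640].astype(float);a=(u-K[0,2])/K[0,0];b=(v-K[1,2])/K[1,1];th=np.hypot(a,b)+1e-9
z=s["z_map"];k=np.tan(th)/th;W=((np.stack([a*k*z,b*k*z,z],-1).reshape(-1,3)-t)@R).reshape(480,640,3)
Q=W[(z>0)&(th<1.4)&(np.hypot(W[...,0]-445,W[...,1]-273)<98)&(W[...,2]>44)&(W[...,2]<60)]
rc=cv2.minAreaRect(Q[:,:2].astype(np.float32));print(len(Q),Q.min(0).round(),Q.max(0).round(),np.round(rc[0],1),np.round(rc[1]),rc[2])
E
python3 d.py 445 273 77
```

```text
clock: 15.18
tcp_pos: [446.8, 17.9, 261.6]
ee_rot: [0.537, 3.095, 0.0]
wrist_force: [0.6, -0.2, 0.6]
width: 0.002
gripper_force: 0.0
clock: 16.3
tcp_pos: [445.0, 272.7, 261.3]
ee_rot: [-0.537, -3.095, 0.001]
wrist_force: [0.6, -0.1, -0.6]
width: 0.002
gripper_force: 0.0
3423 [368. 218.  44.] [520. 335.  54.] [444.2 276.5] [107. 147.] 84.36930084228516
16.35 [445.2 272.4 261.4] w 0.0 units [0.01 0.01 4.61] F [ 0.4 -0.3 -0.1]
```

View pics/w2.png

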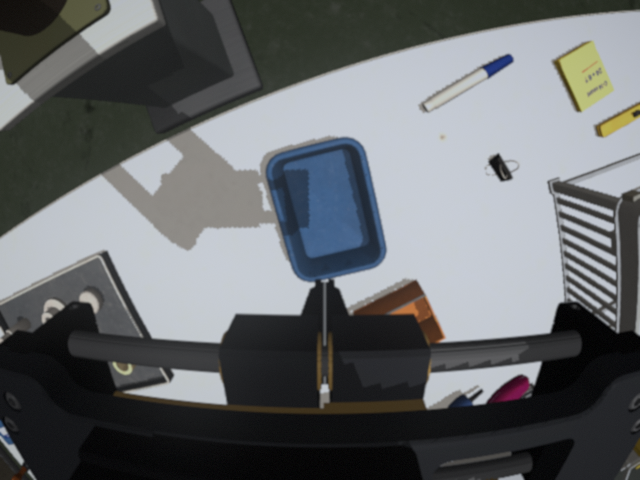

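The wrist view shows the whole bin rim, centred near (326,209), or about (444,276) in the world. I shift 3 mm and descend to about 23 mm above the rim.

```bash
python3 -m creep '{"offset":[[0.03,0.07,0.8],[0,0,0.8],[0,0,0.8],[0,0,0.8],[0,0,0.7],[0,0,0.5],[0,0,0.25],[0,0,0],[0,0,0],[0,0,0],[0,0,0],[0,0,0]],"turn":[0,0,0,0,0,0,0,0,0,0,0,0]}'
python3 d.py 445 276 75
```

```text
clock: 17.85
tcp_pos: [445.1, 276.3, 75.8]
ee_rot: [0.537, 3.095, 0.0]
wrist_force: [-0.1, 0.2, -1.0]
width: 0.007
gripper_force: 0.0
17.85 [445.1 276.3  75.8] w 0.01 units [-0.   -0.01  0.02] F [-0.1  0.2 -1. ]
```

```bash
python3 -m creep '{"offset":[[0,0,0],[0,0,0],[0,0,0],[0,0,0],[0,0,0],[0,0,0],[0,0,0],[0,0,0],[0,0,0],[0,0,0],[0,0,0],[0,0,0]],"turn":[0,0,0,0,0,0,0,0,0,0,0,0]}'
python3 -m creep '{"offset":[[0,0,0],[0,0,0],[0,0,0],[0,0,0],[0,0,0],[0,0,0],[0,0,0],[0,0,0]],"turn":[0,0,0,0,0,0,0,0]}'
python3 d.py 445 276 75
```

```text
clock: 19.35
tcp_pos: [445.0, 276.2, 75.5]
ee_rot: [0.537, 3.095, -0.0]
wrist_force: [0.3, 0.2, 0.4]
width: 0.008
gripper_force: 0.0
clock: 20.35
tcp_pos: [444.9, 276.2, 75.4]
ee_rot: [-0.537, -3.095, 0.0]
wrist_force: [-0.0, 0.2, -0.3]
width: 0.007
gripper_force: 0.0
20.35 [444.9 276.2  75.4] w 0.01 units [-0.   -0.    0.01] F [-0.   0.2 -0.3]
```

```bash
python3 -c "from station import r;print(r.hand_in())"
```

```text
the job is handed in; nothing more can be done
None
```

I pointed at the flange, the stepped pin and the bin in that order, each for over two seconds at about 23–26 mm above, rising well clear between them. Wrist-force readings showed no contact, and I handed the job in at about 20 s, still pointing over the middle of the bin.

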